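Seat a taper-shank turning post in the trimming spindle

ROBOT

A 6-joint arm with a two-finger parallel gripper is mounted at the origin on the work surface. World frame = base frame: x ahead of the robot, y to its left, z up, the work surface at z = 0. Lengths are in mm, angles in rad, forces in N, time in s.
With the tool pointing down it reaches from about 300 to 775 mm from the base axis. Payload 14.6 kg.
Tool frame: the origin (TCP) lies between the finger pads; the fingertips stand 25 mm ahead of it and the grasp point (between the pads) lies 6 mm ahead of it; z points along the fingers, y is the line along which they close (so a half turn about z gives the same grasp; the last joint's range is limited). The gripper opens to 94 mm and grips with 3 to 60 N. Pads are 16 mm wide; open, the fingers measure 119 mm over their backs; the gripper's body (75 mm by 177 mm) begins 78 mm behind the grasp point.
Start: joints at [1.038, 0.3, 1.521, -0, 1.321, -0.067], TCP at [247.022, 491.396, 230.446] pointing down, gripper open.
Joint ranges: [-3.03, 3.03], [-0.79, 2.21], [0.23, 2.52], [-1.04, 4.18], [0, 3.07], [-2.55, 2.55]. Speed limits (rad/s): [2.22, 2.22, 2.57, 3.14, 3.14, 3.14].

INTERFACE

Orientations are given as [roll, pitch, yaw] about the fixed x, y, z axes, in that order (R = Rz(yaw) Ry(pitch) Rx(roll)).
In Python, from cell import manip gives the robot as it stands. The module is installed in compiled form; this text tells all that it offers.
- The arm moves only by the tool step_arm, never from a script. Its argument "series" is one flat list of numbers, 5 for each row, row after row: the shift along the world's x, y, z in mm, then the turn about the world's z in rad, then the closure, from 0 (fully open) to 1 (shut). In form: [dx, dy, dz, spin, jaw, dx, dy, dz, spin, jaw, ...]. A call has 1 to 20 rows; each row shifts and turns the commanded pose from where the row before left it; what a row does not reach is not made up. A row lasts 1/8 s, in which the tool goes at most 62.5 mm and 10.7 degrees, less where a joint would pass 70% of its speed; a pose out of reach is approached as far as the arm can. A call is refused whole if a number of a shift passes 62.5 or a number of a turn 0.188, either way. A call with a gripper value outside its range is refused whole. The fingers move at their own pace and stop on an object; "squeeze" is the grip in N (left out, the last holds). Time passes only in rows, so rows that do not move let the fingers close. It gives the time, the measured TCP pose, the force, the opening and the grip force at its end, in the units of the state.
- manip.read_state(): the state, without advancing time (a new reading comes with each control period).
- manip.camera(name): name is "scene" or "top" or "wrist"; returns (picture, depth): 384x512x3 uint8, blue, green, red; 384x512 float32, mm along the optical axis (not along the pixel's ray), 0 where there is no reading.
- manip.camera_info(name): a dict with "fovy" (degrees; the focal length in pixels is half the picture's height over the tangent of half this angle, whatever the lens; pixels are square), "cx", "cy" (the principal point, pixels), "eye" and "orientation" of the camera in the world. Camera axes: x right, y down, z forward; pixel columns grow to the right and rows downward; lengths in mm; the calibration is good to about 2 mm. The wrist camera is an equidistant fisheye: a pixel r from the principal point sees the ray r / f radians off the axis. A picture is of the moment at which its call begins: read the wrist's pose just before it. camera_info takes no time and is no camera call; for the wrist camera it gives the pose at the moment of the call.
- manip.sign_off(): hands the job in; it is judged then, once.
The state is a dict: "clock": time; "joints": joint angles; "qd": joint speeds; "effort": joint torques, N m; "eef_pos": TCP position; "eef_rot": TCP orientation; "wrist_force": force on the tool from outside, world axes, zero at the start; "moment": the same for the moment, N m; "finger_gap": finger opening in mm; "finger_force": force on a finger pad.
Only numpy, scipy, OpenCV 4.12 (cv2) and the standard library are available. Lean on these libraries where they do the work, as an engineer would, in place of code of your own. Each camera call takes 0.05 s, during which the arm holds its last target. There are 200 camera calls.

TASK

Take the flat-topped wooden post out of the rack, set its steel taper shank down into the brass sleeve of the trimming spindle and let go of it, without driving the sleeve down by hand. Then pick up the mushroom-shaped wooden pounder and tap the top of the post gently, straight down, until the sleeve is driven fully home and the post is locked upright, and stand the pounder back on the bench. Leave the other two posts, the pots and the jar where they are.

Things in the scene. Friction and masses are not known exactly. Their poses are not given: they have to be found in the camera images.
- post_mid (a point): About half-way up the post to be fitted, on its axis, at the top face of its steel collar (44 mm diameter, 8 mm thick). Above it is a straight cylinder of pale wood, 32 mm diameter, 45 mm tall, flat-topped, fixed on a steel neck at a height that differs each time: its flat top is 45 to 59 mm above this point. Mass about 0.33 kg. Starts upright in a rack hole, collar on the rack. z up.
- post_tip (a point): Centre of the end of the same post's steel taper shank, 50 mm below post_mid. The shank is 42 mm long, 28 mm diameter under the collar, 20 mm at this end, slightly chamfered. z axis up along the post.
- rack: Dark wooden block, fixed, 75 mm (its x) by 245 mm (its y), 50 mm tall, origin at the centre of its underside. Three holes of 34 mm at y = -80, 0 and +80 mm each hold a post, free to shift 2.5 mm sideways; which is where varies. The posts' tops stand 92 to 109 mm above the bench.
- cone_post_mid (a point): Mid of a post in the rack with a pointed cone top (32 mm wide, same shank). Not wanted; leave it.
- disc_post_mid (a point): Mid of a post in the rack with a broad flat disc head (58 mm wide, same shank). Not wanted; leave it.
- sleeve_mouth (a point): Centre of the top rim of the brass sleeve on the grey spindle, z up. Its taper bore, 40 mm deep, open below, is 27 mm wide at the rim, 19 mm at the bottom, same taper as the shank. A flange 52 mm wide, 4 mm thick, rings the rim. A seated shank ends about 36 mm below this point. The taper is shallow (6 degrees a side): a shank 1 mm off centre meets the wall about 10 mm early and must be eased sideways by feel.
- sleeve (a joint): How far the sleeve is driven down into the spindle nose, m: starts at 0 to 0.002, fully home at 0.008, its flange on the steel nose. It stays where it is left. Stiff friction: about 10 N starts it, about 15 N is needed near home, and more if driven fast (4 N more per 10 mm/s); at home it stops dead. The post bears 40 N at most.
- nose_face (a point): Centre of the top face of the fixed steel spindle nose (68 mm diameter), 85 mm above the bench, in the middle of the grey spindle base (170 x 170 x 36 mm). The underside of the sleeve's flange comes down to it when home (sleeve_mouth is then 4 mm above this point).
- pounder_mid (a point): Half-way up the wooden pounder, a mushroom shape standing head down: head 60 mm diameter, from 42.5 mm to 7.5 mm below this point (its top tapers), stem 30 mm diameter from there to 42.5 mm above this point. The flat underside of the head strikes. Mass about 0.3 kg. z axis up along the stem.
- cup_rim (a point): Centre of the mouth of a terracotta cup, 68 mm across and 75 mm tall, standing beyond the rack. Leave it.
- bowl_rim (a point): Centre of the mouth of a terracotta bowl, 100 mm across and 50 mm tall, standing beyond the pounder. Leave it.
- jar: Closed terracotta jar, 80 mm across and 90 mm tall, beyond the spindle; origin at the centre of its underside. Leave it.
Mind the look-alikes: they are no part of the job. What is shaped like the part that bears post_mid but green or orange is not meant. What is shaped like the part that bears pounder_mid but green is not meant.

How it is judged (in metres and radians):
On the way, in this order (a step that is already met when the one before it is completed fails the run):
1. the post's shank stands in the sleeve, upright and let go, the sleeve not yet driven (less than 4 mm down) (z of post_tip in the frame of sleeve_mouth below -0.025 m and horizontal distance between post_tip and sleeve_mouth below 0.005 m and angle between post_tip's own z axis and vertical below 0.12 rad and contact force between the fingers and post below 0.1 N and value of joint sleeve below 0.004 m), for 0.3 s.
2. the pounder, pressed on the post, has the sleeve home (at least 6.8 mm of 8 mm) (value of joint sleeve above 0.0068 m and contact force between pounder and post above 1 N).
At the end, for the whole second after the job is handed in: The sleeve is down at least 6.8 mm of its 8 mm; the post stands in it with the shank end at least 28 mm below the rim, within 4 mm of its axis and within 0.08 rad of upright, at rest; the pounder stands upright on the bench (within 0.1 rad, its middle below 48 mm), at rest (z of post_tip in the frame of sleeve_mouth below -0.028 m and horizontal distance between post_tip and sleeve_mouth below 0.004 m and angle between post_tip's own z axis and vertical below 0.08 rad and value of joint sleeve above 0.0068 m and linear speed of each of post, pounder below 0.02 m/s and angle between pounder_mid's own z axis and vertical below 0.1 rad and height (world z) of pounder_mid below 0.048 m); the robot touches nothing.
It fails at once if the post struck or pressed harder than 40 N by the pounder (contact force between pounder and post above 40 N).
It fails at once if another post moved by more than 30 mm (distance of any of cone_post_mid, disc_post_mid from where it was at the start of the episode above 0.03 m).
It fails at once if the cup, the bowl or the jar moved by more than 30 mm (distance of any of cup_rim, bowl_rim, jar from where it was at the start of the episode above 0.03 m).
It also fails if it takes over 67 s, if anything falls off the work surface, if the arm or the gripper's body presses on something with over 40 N, if the wrist force passes 120 N, or if a joint passes its speed limit or range.

## Working session

There is one attempt and no reset: what is moved stays moved. The work goes in short steps, Python scripts to look and compute and a tool call to move; the robot and the scene stay as the last step left them, time stands still between calls to the robot, and variables do not carry over. Pictures are saved under pics/ and viewed, at most 10 in all, crops included, and the job is handed in when it is done.

Besides the shell and the picture viewer there is one more tool, called after "Call:" in YAML: its name, and indented under it one key for each argument. step_arm: Moves the arm, as the interface text tells. Its arguments: {"type":"object","properties":{"series":{"type":"array"},"squeeze":{"type":"number"}},"required":["series"]}

```bash
mkdir -p pics; cat > h.py <<'E'
import numpy as np, cv2
from scipy.spatial.transform import Rotation as R
from cell import manip
def grab(n):
    ci=manip.camera_info(n); im,d=manip.camera(n); np.savez(n+'.npz',im=im,d=d,ci=np.array(ci,dtype=object)); return im,d,ci
def load(n):
    z=np.load(n+'.npz',allow_pickle=True); return z['im'],z['d'],z['ci'].item()
def rot(ci):
    o=np.array(ci['orientation'],float)
    return o if o.shape==(3,3) else R.from_euler('xyz',o).as_matrix()
def cloud(d,ci,fish=False):
    f=192/np.tan(np.radians(ci['fovy'])/2)
    v,u=np.mgrid[:384,:512]; x=(u-ci['cx'])/f; y=(v-ci['cy'])/f
    if fish:
        r=np.hypot(x,y)+1e-9; t=np.minimum(np.tan(np.minimum(r,1.5)),20)/r; x=x*t;y=y*t
    P=np.stack([x*d,y*d,d],-1)@rot(ci).T+np.array(ci['eye'])
    P[d==0]=np.nan
    return P
E
python3 - <<'E'
from h import *
for n in('scene','top'):
    im,d,ci=grab(n); print(n,ci)
    cv2.imwrite(f'pics/{n}0.png',cv2.resize(im,(800,600)))
print(manip.read_state())
E
```

```text
scene {'fovy': 51.458869494930916, 'cx': 259.41658717444756, 'cy': 185.77469872443854, 'eye': array([1191.45078971,  519.27660482,  815.66462655]), 'orientation': array([-2.32740814e+00,  1.76487799e-03,  2.31407150e+00])}
top {'fovy': 43.24959926698874, 'cx': 261.0601025184798, 'cy': 194.49183644736698, 'eye': array([ 397.10120873,   -1.58774203, 1507.47134678]), 'orientation': array([-3.00047291, -0.01066478, -1.57739077])}
{'clock': 0.1, 'joints': array([ 1.03835554e+00,  3.00403369e-01,  1.52146726e+00,  1.32926427e-05,
        1.32067153e+00, -6.65907092e-02]), 'qd': array([ 0.00081276, -0.00040841, -0.00334717,  0.00106216, -0.00072109,
        0.00014651]), 'effort': array([ 7.53161476e-04, -5.32648444e+01, -3.53291309e+01,  7.08883186e-02,
        2.34241365e-02, -4.59879004e-05]), 'eef_pos': array([246.95266327, 491.23673485, 229.97161332]), 'eef_rot': array([-3.14064611e+00, -7.60287561e-05,  2.67573924e+00]), 'wrist_force': array([ 0.1456704 ,  0.11845303, -0.53760377]), 'moment': array([ 0.00805169, -0.00546571, -0.00858125]), 'finger_force': 0.0, 'finger_gap': 94.29190762663521}
```

View pics/scene0.png

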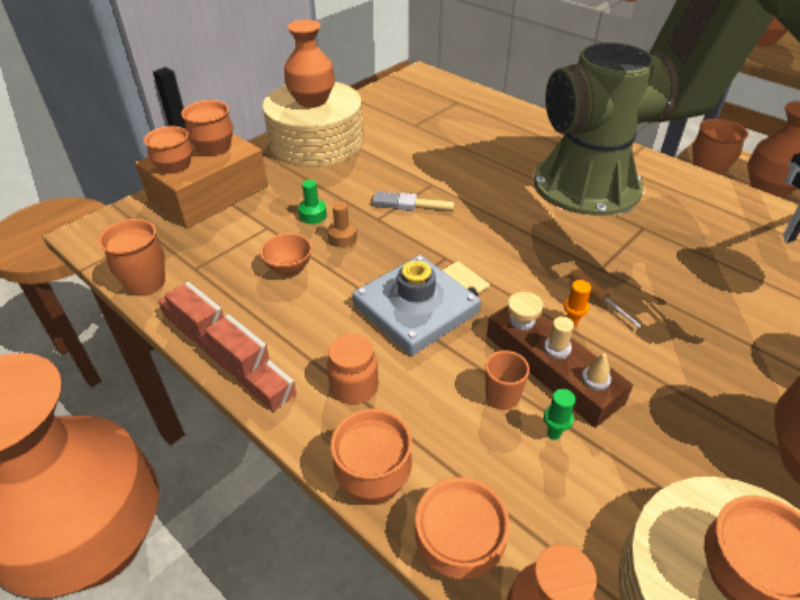

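View pics/top0.png

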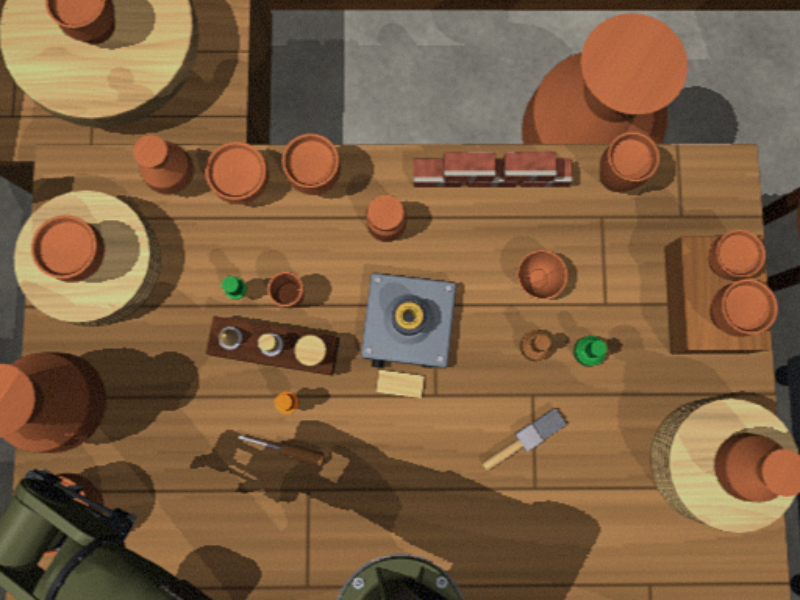

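Candidates for the post (scene picture): the pale flat-topped post in the middle of the rack at (561,336). The look-alikes are the disc post (524,308), cone post (598,370), green (561,410) and orange (579,298). For the pounder: brown at (342,225), with a green look-alike at (311,200). I choose the pale middle post and the brown pounder. In the top view these are the post (269,343), sleeve (409,316) and pounder (536,346).

```bash
python3 - <<'E'
from h import *
im,d,ci=load('scene'); 
cv2.imwrite('pics/crop1.png',cv2.resize(im[170:280,300:420],(720,660))[:600])
P={n:cloud(load(n)[1],load(n)[2]) for n in('top','scene')}
# approx locations from top
for name,(u,v) in dict(post=(269,343),disc=(310,350),cone=(231,337),sleeve=(409,316),pounder=(540,343)).items():
    p0=P['top'][int(v*.64),int(u*.64)]
    print(name,p0.round(1))
    for n in P:
        Q=P[n].reshape(-1,3); Q=Q[np.isfinite(Q[:,2])]
        m=np.hypot(*(Q[:,:2]-p0[:2]).T)<(32 if name!='sleeve' else 40)
        q=Q[m&(Q[:,2]>20)]
        # top slab
        zt=np.percentile(q[:,2],98); s=q[q[:,2]>zt-5]
        c=(s[:,:2].min(0)+s[:,:2].max(0))/2
        print('  ',n,'ztop',zt.round(1),len(s),'mid',c.round(1),'mean',s.mean(0).round(1),'ext',np.ptp(s[:,:2],axis=0).round(1))
# rack outline
Q=P['top'].reshape(-1,3); p0=P['top'][int(343*.64),int(269*.64)]
m=(np.hypot(*(Q[:,:2]-p0[:2]).T)<150)&(abs(Q[:,2]-50)<6)
r=cv2.minAreaRect(Q[m][:,:2].astype(np.float32)); print('rack',r)
E
```

```text
post [525.3 239.8 110.6]
   top ztop 113.0 61 mid [525.3 242.9] mean [526.4 242.9 110.8] ext [29. 29.]
   scene ztop 109.2 104 mid [527.4 243.8] mean [529.5 244.4 107.4] ext [31.3 30.3]
disc [511.8 166.8  93. ]
   top ztop 97.0 158 mid [511.8 165.2] mean [511.7 164.6  94.1] ext [52.8 55.5]
   scene ztop 92.7 274 mid [513.8 165.2] mean [516.2 166.1  90.5] ext [59.  55.7]
cone [539.1 316.1  92.6]
   top ztop 103.9 16 mid [541.  321.6] mean [540.3 321.3 104.3] ext [12.5 14.1]
   scene ztop 103.5 16 mid [542.4 321.7] mean [543.5 321.9 103.9] ext [10.9  8.2]
sleeve [581.3 -18.2  48.3]
   top ztop 101.4 92 mid [576.3 -20.6] mean [575.6 -19.7  99. ] ext [50.4 47. ]
   scene ztop 97.3 146 mid [579.  -20.6] mean [579.8 -19.   95.4] ext [51.2 50. ]
pounder [ 524.9 -265.6   83.6]
   top ztop 89.0 44 mid [ 526.1 -271.2] mean [ 524.8 -272.9   86.8] ext [27.  29.5]
   scene ztop 85.0 48 mid [ 527.9 -271.5] mean [ 528.7 -270.7   83.7] ext [29.5 31.2]
rack ((545.0573120117188, 236.49375915527344), (261.6778564453125, 218.11477661132812), 51.93797302246094)
```

View pics/crop1.png

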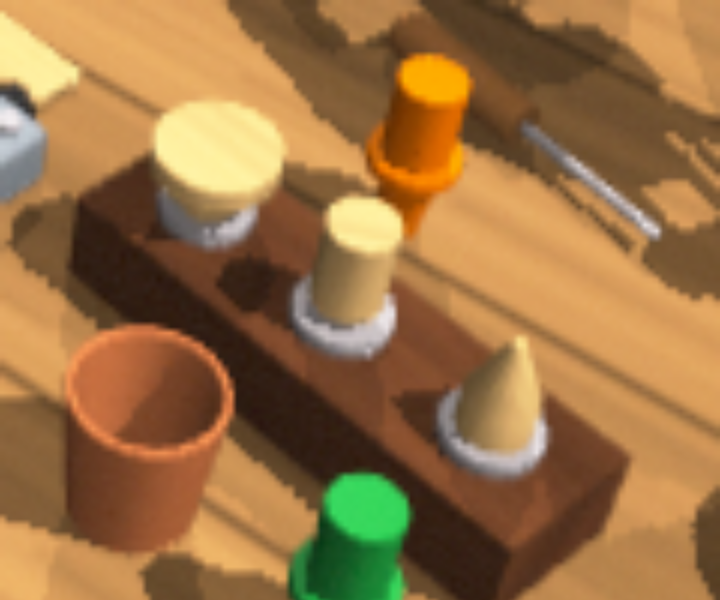

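The crop confirms the pale flat-topped post is the middle one, at (360,270) in the crop, with the disc post at (215,170) and the cone post at (495,400). I'm moving above it with the jaws closing across the rack.

Call:
step_arm:
  series: [35, -31, 0, -0.161, 0.3, 35, -31, 0, -0.161, 0.3, 35, -31, 0, -0.161, 0.3, 35, -31, 0, -0.161, 0.3, 35, -31, 0, -0.161, 0.3, 35, -31, 0, -0.161, 0.3, 35, -31, 0, -0.161, 0.3, 35, -31, 0, -0.161, 0.3, 0, 0, 0, 0, 0.3]
  squeeze: 20

```text
clock: 1.23
eef_pos: [528.5, 241.3, 229.7]
eef_rot: [-3.141, 0.001, 1.383]
wrist_force: [-0.4, 0.0, -0.5]
finger_gap: 65.9
finger_force: 0.0
```

```bash
python3 - <<'E'
from h import *
s=manip.read_state(); print(s['eef_pos'],s['eef_rot'],s['joints'],s['finger_gap'])
im,d,ci=grab('wrist'); print(ci)
cv2.imwrite('pics/w1.png',cv2.resize(im,(800,600)))
E
```

```text
[528.47261759 241.31452134 229.67353143] [-3.14079885e+00  7.47366309e-04  1.38275929e+00] [ 3.65402528e-01  3.70296234e-01  1.42931953e+00 -2.24356204e-04
  1.34304503e+00  5.53490630e-01] 65.92165811515294
{'fovy': 65.70646984690485, 'cx': 256.51774644567706, 'cy': 187.2533766219095, 'eye': array([543.75449454, 316.17142059, 383.13479399]), 'orientation': array([ 2.87590558e+00, -6.93279875e-04, -1.87439871e-01])}
```

View pics/w1.png

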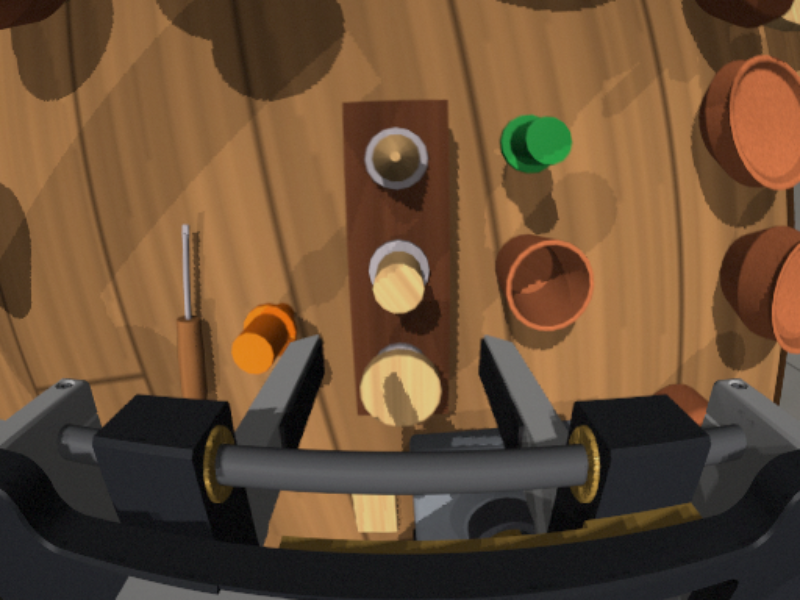

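The wrist view shows the wanted post at (398,288) with its collar at (399,268), between the cone post (396,158) and the disc post (400,385). The jaws straddle it. I'm measuring it in the wrist depth.

```bash
python3 - <<'E'
from h import *
im,d,ci=load('wrist'); P=cloud(d,ci,True)
Q=P.reshape(-1,3);Q=Q[np.isfinite(Q[:,2])]
m=np.hypot(Q[:,0]-527,Q[:,1]-243.5)<30
q=Q[m]; print(np.histogram(q[:,2],np.arange(40,120,3)))
def circ(s,t):
    (c,r)=cv2.minEnclosingCircle(s[:,:2].astype(np.float32)); print(t,len(s),np.round(c,1),round(r,1),s.mean(0).round(1))
zt=np.percentile(q[:,2],97)
circ(q[q[:,2]>zt-4],'top'); circ(q[abs(q[:,2]-59)<4],'collar')
# cup/green clearance
m=np.hypot(Q[:,0]-527,Q[:,1]-243.5)<110
q=Q[m&(Q[:,2]>62)&(Q[:,0]>550)]; print('nearest x+',np.percentile(q[:,0],1) if len(q) else None)
E
```

```text
(array([  0,   0, 220, 477,  12, 318,  53,   1,  17,   8,  14,  12,  16,
        12,  16,  15,  15,  18,  12,  20,  16,  17, 683, 139,   0,   0]), array([ 40,  43,  46,  49,  52,  55,  58,  61,  64,  67,  70,  73,  76,
        79,  82,  85,  88,  91,  94,  97, 100, 103, 106, 109, 112, 115,
       118]))
top 3039 [530.3 263.1] 22.4 [530.2 264.5 341.5]
collar 371 [529.2 245.5] 21.8 [531.3 254.8  57.3]
nearest x+ 550.823695376796
```

```bash
python3 - <<'E'
from h import *
im,d,ci=load('wrist'); P=cloud(d,ci,True)
Q=P.reshape(-1,3);Q=Q[np.isfinite(Q[:,2])]
q=Q[(np.hypot(Q[:,0]-528,Q[:,1]-244)<30)&(Q[:,2]>104)&(Q[:,2]<114)]
c,r=cv2.minEnclosingCircle(q[:,:2].astype(np.float32)); print(c,r,q.mean(0),np.median(q[:,2]))
# tool frame: closing axis of gripper
s=manip.read_state(); M=R.from_euler('xyz',s['eef_rot']).as_matrix()
print(M[:,1], M[:,0], np.r_[c,s['eef_pos'][2]]-s['eef_pos'], (np.r_[c,s['eef_pos'][2]]-s['eef_pos'])@M)
E
```

```text
(528.8043823242188, 245.27880859375) 15.923027038574219 [529.13019339 245.71594315 108.28840953] 108.35092513466651
[ 0.98306256 -0.18326713 -0.00107477] [ 1.83266646e-01  9.83063099e-01 -5.29336006e-04] [1.40917662 2.75593071 0.        ] [ 2.96750886e+00  8.80237284e-01 -2.51686183e-03]
```

Call:
step_arm:
  series: [0, 2, -30, 0, 0.3, 0.4, 2, -35, 0, 0.3, 0, 0, -35, 0, 0.3, 0, 0, -26, 0, 0.3, 0, 0, -10, 0, 0.3, 0, 0, 0, 0, 0.3, 0, 0, 0, 0, 1, 0, 0, 0, 0, 1, 0, 0, 0, 0, 1, 0, 0, 0, 0, 1, 0, 0, 0, 0, 1]
  squeeze: 20

```text
clock: 2.65
eef_pos: [527.6, 247.4, 94.7]
eef_rot: [3.141, -0.0, 1.388]
wrist_force: [-0.5, 0.3, 2.7]
finger_gap: 31.6
finger_force: 20.0
```

Call:
step_arm:
  series: [0, 0, 15, 0, 1, 0, 0, 30, 0, 1, 0, 0, 40, 0, 1, 0, 0, 35, 0, 1, 6, -40, 0, 0, 1, 7, -40, 0, 0, 1, 7, -42, 0, 0, 1, 7, -42, 0, 0, 1, 7, -42, 0, 0, 1, 7, -42, 0, 0, 1, 7, -40, 0, 0, 1, 5, -39, 0, 0, 1, 0, 0, 0, 0, 1, 0, 0, 0, 0, 1, 0, 0, 0, 0, 1]

```text
clock: 4.53
eef_pos: [580.4, -78.6, 214.7]
eef_rot: [3.142, -0.0, 1.389]
wrist_force: [0.3, 0.5, -3.2]
finger_gap: 32.0
finger_force: 20.0
```

```bash
python3 - <<'E'
from h import *
s=manip.read_state(); print(s['eef_pos'],s['eef_rot'],s['wrist_force'],s['moment'])
im,d,ci=grab('wrist'); print(ci['eye'])
s2=manip.read_state(); print(s2['eef_pos'])
cv2.imwrite('pics/w2.png',cv2.resize(im,(800,600)))
P=cloud(d,ci,True); np.save('P2.npy',P)
Q=P.reshape(-1,3);Q=Q[np.isfinite(Q[:,2])]
def circ(m,t):
    q=Q[m]; c,r=cv2.minEnclosingCircle(q[:,:2].astype(np.float32)); print(t,len(q),np.round(c,1),round(r,1),np.median(q[:,2]).round(1))
near=lambda x,y,r: np.hypot(Q[:,0]-x,Q[:,1]-y)<r
q=Q[near(580,-19,40)]; print(np.histogram(q[:,2],np.arange(40,130,5)))
circ(near(580,-19,40)&(Q[:,2]>90)&(Q[:,2]<104),'flange')
x,y,z=s['eef_pos']
circ(near(x,y,30)&(abs(Q[:,2]-(z+14))<4),'posttop')
circ(near(x,y,30)&(abs(Q[:,2]-(z-37))<4),'collar')
E
```

```text
[580.36469323 -78.61099868 214.71123823] [ 3.14151234e+00 -9.86163263e-05  1.38894880e+00] [ 0.28264995  0.5137267  -3.19258696] [-0.02270759  0.06272489  0.03056324]
[595.02308224  -3.75531395 368.23682134]
[580.39428393 -78.64239527 214.69583985]
(array([   1,  645,   88,   20,   39,   47,   46,   53, 1272,  242,  238,
       1591,    0,    0,    0,    0,    0]), array([ 40,  45,  50,  55,  60,  65,  70,  75,  80,  85,  90,  95, 100,
       105, 110, 115, 120, 125]))
flange 1829 [579.4 -19.2] 26.1 96.0
posttop 2810 [582.7 -69.8] 27.8 228.2
collar 831 [582.6 -72.9] 20.4 177.1
```

View pics/w2.png

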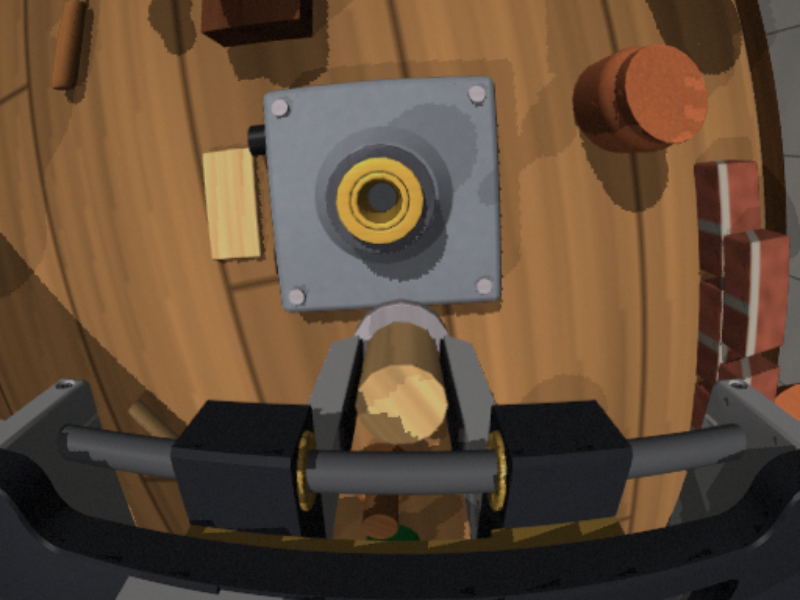

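The wrist view shows the sleeve at (380,200), the held post's top at (403,400) and its collar arc at (400,320). I'll fit the collar and the top with their known radii to get the offset to the sleeve.

```bash
python3 - <<'E'
from h import *
from scipy.optimize import least_squares
im,d,ci=load('wrist'); P=np.load('P2.npy')
v,u=np.mgrid[:384,:512]; U=u/.64; V=v/.64
def circ(m,t,r0):
    q=P[m]; c,r=cv2.minEnclosingCircle(q[:,:2].astype(np.float32)); z=np.median(q[:,2])
    h=cv2.convexHull(q[:,:2].astype(np.float32))[:,0]
    print(t,len(q),np.round(c,1),round(r,1),z.round(1)); return q
q=circ((abs(U-403)<50)&(V>355)&(V<446)&(abs(P[...,2]-228)<4),'top',16)
A=np.c_[q[:,:2],np.ones(len(q))]; print('plane',np.linalg.lstsq(A,q[:,2],rcond=None)[0][:2])
q=circ((V<345)&(V>295)&(abs(U-400)<60)&(abs(P[...,2]-177)<5)&(P[...,1]>-90),'collar',22)
# outer arc: far-y boundary per x bin
b=[]
for x in np.arange(564,602,2):
    k=q[abs(q[:,0]-x)<1]
    if len(k): b.append([k[:,0].mean(),k[:,1].max()])
b=np.array(b)
f=least_squares(lambda p:np.hypot(*(b-p).T)-22,[582,-75],loss='soft_l1'); print('collar fixed r',f.x,np.abs(f.fun).mean())
im8,_,_=load('wrist')
# side: wood cylinder midline: wood pts by height
for z0 in (190,200,210,220):
    m=(abs(P[...,2]-z0)<3)&(abs(U-403)<45)&(V>320)&(V<400)
    k=P[m]; print(z0,len(k),np.percentile(k[:,0],[2,50,98]).round(1),k[:,1].max().round(1))
# inner bore
m=(abs(U-380)<50)&(abs(V-200)<50)&(P[...,2]>93)
k=P[m][:,:2]; c=np.array([579.4,-19.2]); a=k-c; r=np.hypot(*a.T); th=np.arctan2(a[:,1],a[:,0])
o=np.array([k[(abs(th-t)<.15)][np.argmax(r[abs(th-t)<.15])] for t in np.arange(-3,3,.3)])
i=np.array([k[(abs(th-t)<.15)][np.argmin(r[abs(th-t)<.15])] for t in np.arange(-3,3,.3)])
for n,e in(('outer',o),('inner',i)):
    f=least_squares(lambda p:np.hypot(*(e-p[:2]).T)-p[2],[*c,20]); print(n,f.x.round(2))
E
```

```text
top 2564 [582.1 -78.5] 18.5 228.2
plane [-0.00262144 -0.02575082]
collar 850 [582.6 -72.9] 20.4 177.1
collar fixed r [581.36806381 -80.61723232] 0.16250001260454863
190 172 [566.  585.2 601. ] -64.3
200 183 [566.3 584.9 600.2] -64.3
210 210 [568.8 585.9 599.5] -64.6
220 222 [568.7 584.3 598.7] -64.3
outer [579.61 -19.15  25.7 ]
inner [579.61 -19.06  12.99]
```

Call:
step_arm:
  series: [-0.5, 20, 0, 0, 1, -0.5, 20, 0, 0, 1, -0.5, 16, 0, 0, 1, 0, 5.4, 0, 0, 1, 0, 0, 0, 0, 1, 0, 0, -15, 0, 1, 0, 0, -15, 0, 1, 0, 0, -8, 0, 1, 0, 0, -5, 0, 1, 0, 0, -3, 0, 1, 0, 0, 0, 0, 1, 0, 0, 0, 0, 1]

```text
clock: 6.08
eef_pos: [579.1, -18.2, 168.8]
eef_rot: [3.141, -0.0, 1.388]
wrist_force: [0.6, -0.6, -2.0]
finger_gap: 31.8
finger_force: 20.0
```

Call:
step_arm:
  series: [0, 0, -2, 0, 1, 0, 0, -2, 0, 1, 0, 0, -2, 0, 1, 0, 0, 0, 0, 1]

```text
clock: 6.58
eef_pos: [578.8, -18.2, 162.2]
eef_rot: [-3.141, 0.0, 1.388]
wrist_force: [0.1, 0.1, -2.9]
finger_gap: 31.8
finger_force: 20.0
```

```bash
python3 - <<'E'
from h import *
s=manip.read_state(); print(s['eef_pos'],s['wrist_force'],s['moment'])
E
```

```text
[578.84545004 -18.19296251 162.21628618] [ 0.11861773  0.06362786 -2.85716018] [-0.06478042  0.0278009   0.03915263]
```

Call:
step_arm:
  series: [0, 0, -1.5, 0, 1, 0, 0, -1.5, 0, 1, 0, 0, 0, 0, 1]

```text
clock: 6.95
eef_pos: [578.9, -18.2, 159.3]
eef_rot: [-3.141, -0.0, 1.388]
wrist_force: [-0.3, 0.8, -3.2]
finger_gap: 32.0
finger_force: 20.0
```

Call:
step_arm:
  series: [0, 0, -1.5, 0, 1, 0, 0, -1, 0, 1, 0, 0, 0, 0, 1]

```text
clock: 7.32
eef_pos: [578.9, -18.1, 156.8]
eef_rot: [-3.141, -0.0, 1.388]
wrist_force: [0.4, 0.1, -4.0]
finger_gap: 31.7
finger_force: 20.0
```

Call:
step_arm:
  series: [0, 0, -1, 0, 1, 0, 0, -1, 0, 1, 0, 0, 0, 0, 1]

```text
clock: 7.7
eef_pos: [578.9, -18.1, 154.8]
eef_rot: [-3.141, -0.0, 1.388]
wrist_force: [-0.1, 1.7, -1.6]
finger_gap: 31.8
finger_force: 20.0
```

Call:
step_arm:
  series: [0, 0, -1, 0, 1, 0, 0, 0, 0, 1]

```text
clock: 7.95
eef_pos: [578.9, -18.1, 153.9]
eef_rot: [-3.141, -0.0, 1.388]
wrist_force: [-1.5, 1.8, -1.7]
finger_gap: 32.2
finger_force: 20.0
```

Call:
step_arm:
  series: [-0.3, 0.5, 0, 0, 1, 0, 0, -1, 0, 1, 0, 0, 0, 0, 1]

```text
clock: 8.32
eef_pos: [578.7, -17.8, 152.9]
eef_rot: [3.141, 0.0, 1.388]
wrist_force: [0.5, 1.0, -3.8]
finger_gap: 31.7
finger_force: 20.0
```

Call:
step_arm:
  series: [0, 0, -1, 0, 1, 0, 0, 0, 0, 1]

```text
clock: 8.57
eef_pos: [578.6, -17.7, 151.9]
eef_rot: [-3.142, 0.0, 1.388]
wrist_force: [0.2, 0.5, -2.9]
finger_gap: 31.9
finger_force: 20.0
```

Call:
step_arm:
  series: [0, 0.2, -1, 0, 1, 0, 0, -1, 0, 1, 0, 0, 0, 0, 1]

```text
clock: 8.95
eef_pos: [578.6, -17.5, 149.8]
eef_rot: [-3.141, -0.0, 1.388]
wrist_force: [0.7, 1.8, -3.0]
finger_gap: 31.4
finger_force: 20.0
```

Call:
step_arm:
  series: [0, 0, -0.8, 0, 1, 0, 0, 0, 0, 1]

```text
clock: 9.2
eef_pos: [578.6, -17.4, 149.1]
eef_rot: [-3.141, -0.0, 1.388]
wrist_force: [-0.5, 1.8, -2.7]
finger_gap: 31.7
finger_force: 20.0
```

Call:
step_arm:
  series: [0, 0.3, -0.7, 0, 1, 0, 0, 0, 0, 1]

```text
clock: 9.45
eef_pos: [578.6, -17.3, 148.6]
eef_rot: [3.142, 0.0, 1.388]
wrist_force: [-1.5, 0.1, 0.7]
finger_gap: 31.7
finger_force: 20.0
```

Call:
step_arm:
  series: [0, 0, 0, 0, 0.5, 0, 0, 0, 0, 0.4, 0, 0, 0, 0, 0.3, 0, 0, 0, 0, 0.3, 0, 0, 0, 0, 0.3, 0, 0, 0, 0, 0.3]

```text
clock: 10.2
eef_pos: [578.6, -17.2, 148.5]
eef_rot: [3.142, -0.0, 1.388]
wrist_force: [-1.2, -0.2, -0.1]
finger_gap: 65.8
finger_force: 0.0
```

Call:
step_arm:
  series: [0, 0, 20, 0, 0.3, 0, 0, 40, 0, 0.3, 0, 0, 40, 0, 0.3, 0, -40, 0, 0, 0.3, 0, -40, 0, 0, 0.3, 0, 0, 0, 0, 0.3, 0, 0, 0, 0, 0.3]

```text
clock: 11.08
eef_pos: [578.6, -96.8, 248.4]
eef_rot: [-3.141, -0.0, 1.388]
wrist_force: [0.3, 0.5, -0.2]
finger_gap: 66.0
finger_force: 0.0
```

```bash
python3 - <<'E'
from h import *
s=manip.read_state(); print(s['eef_pos'],s['eef_rot'],s['wrist_force'])
im,d,ci=grab('wrist'); P=cloud(d,ci,True); np.save('P3.npy',P)
cv2.imwrite('pics/w3.png',cv2.resize(im,(800,600)))
Q=P.reshape(-1,3);Q=Q[np.isfinite(Q[:,2])]
q=Q[np.hypot(Q[:,0]-580,Q[:,1]+19)<35]; print(np.histogram(q[:,2],np.arange(80,175,5)))
for n,lo,hi in(('top',156,170),('collar',105,118),('flange',92,100)):
    k=q[(q[:,2]>lo)&(q[:,2]<hi)]
    if len(k)>5:
        c,r=cv2.minEnclosingCircle(k[:,:2].astype(np.float32)); print(n,len(k),np.round(c,1),round(r,1),np.median(k[:,2]))
E
```

```text
[578.60109615 -96.78950382 248.38150794] [-3.14140912e+00 -1.94195006e-04  1.38769699e+00] [ 0.26800391  0.51094731 -0.15236419]
(array([ 969,  155,   55,  345,    0,   19,  344,    0,    0,    0,    0,
          0,    0,    0,    0,    2, 1191,    0]), array([ 80,  85,  90,  95, 100, 105, 110, 115, 120, 125, 130, 135, 140,
       145, 150, 155, 160, 165, 170]))
top 1193 [579.3 -19.3] 16.1 162.12510396025291
collar 363 [579.5 -19.2] 22.2 111.13431149380261
flange 400 [579.6 -19.2] 26.1 95.90586728711347
```

View pics/w3.png

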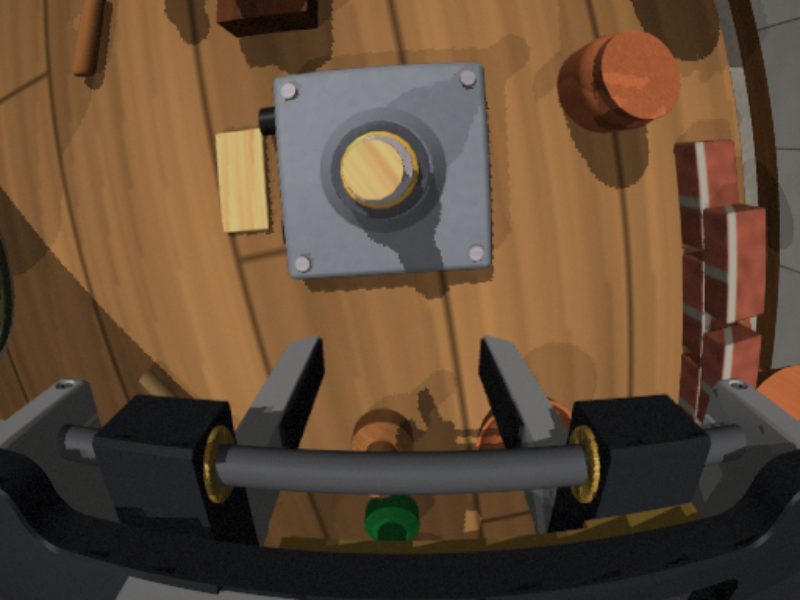

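The picture shows the post standing upright in the sleeve at (375,170). Its tip is about 35 mm below the rim and the flange hasn't moved. Next is the pounder, at (383,440).

Call:
step_arm:
  series: [-10, -35, 0, 0, 0.3, -10, -35, -8, 0, 0.3, -10, -35, -8, 0, 0.3, -10, -35, -8, 0, 0.3, -10, -34, -8, 0, 0.3, 0, 0, 0, 0, 0.3, 0, 0, 0, 0, 0.3]

```text
clock: 12.0
eef_pos: [529.1, -270.1, 216.7]
eef_rot: [3.141, -0.0, 1.389]
wrist_force: [-0.5, -0.3, -0.3]
finger_gap: 65.8
finger_force: 0.0
```

```bash
python3 - <<'E'
from h import *
s=manip.read_state(); print(s['eef_pos'],s['eef_rot'],s['wrist_force'])
im,d,ci=grab('wrist'); P=cloud(d,ci,True)
cv2.imwrite('pics/w4.png',cv2.resize(im,(800,600)))
Q=P.reshape(-1,3);Q=Q[np.isfinite(Q[:,2])]
q=Q[np.hypot(Q[:,0]-529,Q[:,1]+270)<40]; print(np.histogram(q[:,2],np.arange(-5,100,5)))
for n,lo,hi in(('top',80,90),('stem',45,78),('head',8,38)):
    k=q[(q[:,2]>lo)&(q[:,2]<hi)]
    if len(k)>5:
        c,r=cv2.minEnclosingCircle(k[:,:2].astype(np.float32)); print(n,len(k),np.round(c,1),round(r,1),np.median(k[:,2]))
E
```

```text
[ 529.09869989 -270.14532633  216.65749926] [ 3.14132837e+00 -1.04696209e-04  1.38871935e+00] [-0.46262221 -0.32693672 -0.34897697]
(array([809, 191,  18,  26,  16,  38, 451, 563,  56,  22,  19,  24,  21,
        23,  23,  29,  26, 597,  93,   0]), array([-5,  0,  5, 10, 15, 20, 25, 30, 35, 40, 45, 50, 55, 60, 65, 70, 75,
       80, 85, 90, 95]))
top 690 [ 528.7 -271.1] 15.0 84.2762205772496
stem 154 [ 529.  -268.6] 14.7 62.42744616113518
head 1148 [ 528.8 -270.8] 29.9 30.425854775814543
```

View pics/w4.png

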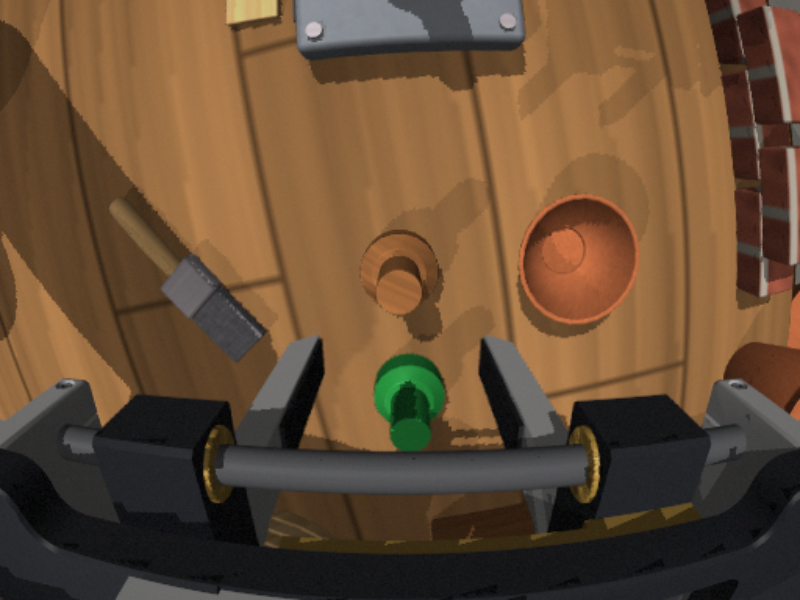

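The wrist view shows the brown pounder standing at (399,285), with the green look-alike at (410,400) and the bowl at (580,260) both clear. Descending to grip its stem.

Call:
step_arm:
  series: [-1.2, -0.8, -30, 0, 0.3, 0, 0, -35, 0, 0.3, 0, 0, -35, 0, 0.3, 0, 0, -30, 0, 0.3, 0, 0, -17, 0, 0.3, 0, 0, 0, 0, 0.3, 0, 0, 0, 0, 1, 0, 0, 0, 0, 1, 0, 0, 0, 0, 1, 0, 0, 0, 0, 1, 0, 0, 0, 0, 1]
  squeeze: 35

```text
clock: 13.42
eef_pos: [527.4, -272.1, 69.7]
eef_rot: [3.141, 0.0, 1.388]
wrist_force: [-1.0, -0.4, 2.6]
finger_gap: 29.2
finger_force: 35.0
```

Call:
step_arm:
  series: [0, 0, 15, 0, 1, 0, 0, 30, 0, 1, 0, 0, 45, 0, 1, 0, 0, 45, 0, 1, 0, 0, 35, 0, 1, 0, 0, 15, 0, 1, 5, 26, 0, 0, 1, 5, 28, 0, 0, 1, 5, 28, 0, 0, 1, 6, 28, 0, 0, 1, 6, 28, 0, 0, 1, 6, 28, 0, 0, 1, 6, 28, 0, 0, 1, 6, 28, 0, 0, 1, 5, 20, 0, 0, 1, 0.7, 10, 0, 0, 1, 0, 0, -10, 0, 1, 0, 0, 0, 0, 1, 0, 0, 0, 0, 1]

```text
clock: 15.8
eef_pos: [578.1, -20.7, 244.4]
eef_rot: [-3.141, 0.0, 1.387]
wrist_force: [0.4, 0.0, -2.8]
finger_gap: 29.4
finger_force: 35.0
```

```bash
python3 - <<'E'
from h import *
s=manip.read_state(); print(s['eef_pos'],s['eef_rot'],s['wrist_force'],s['moment'],s['finger_gap'])
im,d,ci=grab('scene')
cv2.imwrite('pics/s5.png',cv2.resize(im[90:240,190:390],(800,600)))
E
```

```text
[578.05136202 -20.66070331 244.38235294] [-3.14143918e+00  1.17205877e-04  1.38699451e+00] [ 0.36297554  0.00806493 -2.75235857] [-0.07258305  0.09479443 -0.04084682] 29.43065313842692
```

View pics/s5.png

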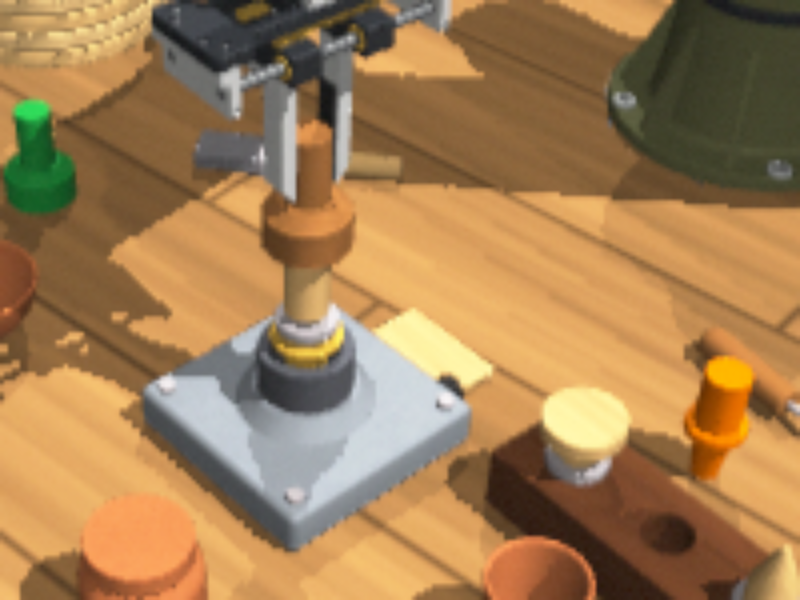

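The pounder is centred over the post at (310,240), about 12 mm above it. Now pressing down gently.

Call:
step_arm:
  series: [0, 0, -5, 0, 1, 0, 0, -3, 0, 1, 0, 0, -1.5, 0, 1, 0, 0, -1, 0, 1, 0, 0, 0, 0, 1]

```text
clock: 16.48
eef_pos: [578.1, -20.0, 233.9]
eef_rot: [3.142, -0.0, 1.388]
wrist_force: [-0.2, -0.1, -2.8]
finger_gap: 28.8
finger_force: 35.0
```

Call:
step_arm:
  series: [0, 0, -0.5, 0, 1, 0, 0, -0.5, 0, 1, 0, 0, -0.5, 0, 1]

```text
clock: 16.85
eef_pos: [578.2, -20.0, 232.5]
eef_rot: [3.141, -0.0, 1.388]
wrist_force: [0.3, -0.5, 0.0]
finger_gap: 28.6
finger_force: 35.0
```

Call:
step_arm:
  series: [0, 0, -0.5, 0, 1, 0, 0, -0.5, 0, 1, 0, 0, -0.5, 0, 1]

```text
clock: 17.23
eef_pos: [578.3, -20.0, 231.5]
eef_rot: [3.14, -0.0, 1.388]
wrist_force: [-1.2, 0.6, 5.8]
finger_gap: 28.8
finger_force: 35.0
```

Call:
step_arm:
  series: [0, 0, -0.5, 0, 1, 0, 0, -0.5, 0, 1, 0, 0, -0.5, 0, 1, 0, 0, -0.5, 0, 1]

```text
clock: 17.73
eef_pos: [578.3, -20.0, 229.5]
eef_rot: [3.14, -0.0, 1.388]
wrist_force: [-0.6, -0.5, 5.4]
finger_gap: 29.0
finger_force: 35.0
```

Call:
step_arm:
  series: [0, 0, -0.5, 0, 1, 0, 0, -0.5, 0, 1, 0, 0, -0.5, 0, 1, 0, 0, -0.5, 0, 1]

```text
clock: 18.23
eef_pos: [578.3, -20.0, 227.6]
eef_rot: [3.14, -0.0, 1.388]
wrist_force: [-1.9, -0.2, 6.9]
finger_gap: 28.9
finger_force: 35.0
```

Call:
step_arm:
  series: [0, 0, -0.5, 0, 1, 0, 0, -0.5, 0, 1, 0, 0, -0.5, 0, 1]

```text
clock: 18.6
eef_pos: [578.4, -20.0, 226.2]
eef_rot: [3.14, -0.0, 1.388]
wrist_force: [-0.9, 0.2, 7.6]
finger_gap: 29.2
finger_force: 35.0
```

Call:
step_arm:
  series: [0, 0, -0.5, 0, 1, 0, 0, -0.4, 0, 1]

```text
clock: 18.85
eef_pos: [578.4, -20.0, 225.4]
eef_rot: [3.14, -0.0, 1.388]
wrist_force: [-1.6, 0.2, 8.0]
finger_gap: 29.0
finger_force: 35.0
```

Call:
step_arm:
  series: [0, 0, -0.4, 0, 1, 0, 0, -0.3, 0, 1]

```text
clock: 19.1
eef_pos: [578.4, -20.0, 224.7]
eef_rot: [3.14, -0.0, 1.388]
wrist_force: [-1.7, -1.1, 8.7]
finger_gap: 28.8
finger_force: 35.0
```

Call:
step_arm:
  series: [0, 0, -0.3, 0, 1, 0, 0, -0.3, 0, 1]

```text
clock: 19.35
eef_pos: [578.4, -20.0, 224.1]
eef_rot: [3.14, -0.0, 1.388]
wrist_force: [-0.8, -0.5, 10.6]
finger_gap: 28.9
finger_force: 35.0
```

Call:
step_arm:
  series: [0, 0, -0.3, 0, 1, 0, 0, -0.3, 0, 1]

```text
clock: 19.6
eef_pos: [578.5, -20.0, 224.0]
eef_rot: [3.139, -0.0, 1.388]
wrist_force: [-3.3, 0.8, 13.1]
finger_gap: 29.0
finger_force: 35.0
```

```bash
python3 - <<'E'
from h import *
im,d,ci=grab('scene'); P=cloud(d,ci).reshape(-1,3); P=P[np.isfinite(P[:,2])]
r=np.hypot(P[:,0]-578.5,P[:,1]+20)
for lo,hi,a,b in((18,22,95,120),(23,26,84,105),(28,33,75,95)):
    q=P[(r>lo)&(r<hi)&(P[:,2]>a)&(P[:,2]<b)]; print(lo,np.histogram(q[:,2],np.arange(a,b,1.5))[0],np.median(q[:,2]))
print(manip.read_state()['wrist_force'])
E
```

```text
18 [ 5  7  5  6 12  9  3  0  0  0  0  0  0  0  0  0] 101.11764475303482
23 [11  4 17  2  2  0  0  0  0  0  1  0  1] 87.54776025339368
28 [ 3  3  5  6  9 30 16  8  0  0  0  0  0] 83.15182481435147
[-2.89867538 -0.05103986 11.59189476]
```

The TCP has stopped descending while the force rises, and the flange is down at the nose, so the sleeve is home. One slightly firmer press, then I'll lift off.

Call:
step_arm:
  series: [0, 0, -0.4, 0, 1, 0, 0, -0.4, 0, 1, 0, 0, 0, 0, 1]

```text
clock: 20.02
eef_pos: [578.6, -20.0, 223.8]
eef_rot: [3.139, -0.0, 1.388]
wrist_force: [-3.2, 0.9, 17.3]
finger_gap: 28.8
finger_force: 35.0
```

Call:
step_arm:
  series: [0, 0, 3, 0, 1, 0, 0, 10, 0, 1, 0, 0, 20, 0, 1, 0, -10, 3, 0, 1, -5, -26, 0, 0, 1, -6, -28, 0, 0, 1, -6, -28, 0, 0, 1, -6, -28, 0, 0, 1, -6, -28, 0, 0, 1, -6, -28, 0, 0, 1, -6, -28, 0, 0, 1, -6, -28, 0, 0, 1, -4, -20, 0, 0, 1, 0, 0, 0, 0, 1, 0, 0, 0, 0, 1]

```text
clock: 21.9
eef_pos: [527.2, -271.5, 257.6]
eef_rot: [-3.141, -0.0, 1.388]
wrist_force: [-0.1, 0.5, -3.0]
finger_gap: 28.9
finger_force: 35.0
```

```bash
python3 - <<'E'
from h import *
s=manip.read_state(); print(s['eef_pos'],s['eef_rot'],s['finger_gap'])
for n in('scene','top'):
  im,d,ci=grab(n); P=cloud(d,ci).reshape(-1,3); P=P[np.isfinite(P[:,2])]
  x,y,z=s['eef_pos']
  r=np.hypot(P[:,0]-x,P[:,1]-y)
  q=P[(r<45)&(P[:,2]<z-20)&(P[:,2]>60)]
  print(n,'pounder',len(q), q[:,2].min() if len(q) else '')
  r=np.hypot(P[:,0]-578.5,P[:,1]+20)
  for lo,hi,a,b in((0,20,140,170),(18,22,95,120),(23,26,80,105),(29,33,75,95)):
    q=P[(r>lo)&(r<hi)&(P[:,2]>a)&(P[:,2]<b)]; print(lo,len(q),np.median(q[:,2]),np.percentile(q[:,2],90),q[q[:,2]>np.median(q[:,2])].mean(0))
E
```

```text
[ 527.21609199 -271.53909555  257.61348365] [-3.14127073e+00 -3.44548246e-04  1.38800833e+00] 28.869039015690277
scene pounder 336 186.65352825544437
0 113 152.41536861681107 154.3804072866228 [579.47559378 -19.62050169 153.69021417]
18 54 100.3990500098742 103.04531065388495 [586.00743462 -16.09774376 102.30889685]
23 46 86.32424916301937 88.59092122167533 [589.63808023 -15.79338014  87.97893204]
29 72 83.01786170375993 84.85333880056332 [582.89952651 -15.49952465  84.24625998]
top pounder 22 186.07627838238977
0 102 154.21430167842516 158.05695579837231 [574.90923639 -19.20372882 156.82365062]
18 40 103.50209681718513 107.84312943103177 [571.84080382 -20.2832028  105.58633238]
23 52 87.84893153081703 91.4392680285525 [569.50692695 -23.44253903  90.80891521]
29 86 84.28208462135979 87.78509785746189 [573.38729049 -18.74441687  87.01781974]
```

The post top dropped about 7–8 mm, the flange is on the nose and the post stayed in place. Standing the pounder back down.

Call:
step_arm:
  series: [0, 0, -20, 0, 1, 0, 0, -40, 0, 1, 0, 0, -45, 0, 1, 0, 0, -40, 0, 1, 0, 0, -25, 0, 1, 0, 0, -10, 0, 1, 0, 0, -4, 0, 1, 0, 0, 0, 0, 1, 0, 0, 0, 0, 1]

```text
clock: 23.12
eef_pos: [527.5, -272.2, 74.8]
eef_rot: [3.14, 0.001, 1.388]
wrist_force: [0.4, 0.2, -3.2]
finger_gap: 28.9
finger_force: 35.0
```

Call:
step_arm:
  series: [0, 0, -1, 0, 1, 0, 0, -1, 0, 1, 0, 0, 0, 0, 1]

```text
clock: 23.5
eef_pos: [527.1, -272.0, 71.8]
eef_rot: [-3.142, -0.0, 1.388]
wrist_force: [0.2, 0.3, -3.0]
finger_gap: 28.9
finger_force: 35.0
```

Call:
step_arm:
  series: [0, 0, -0.7, 0, 1, 0, 0, -0.5, 0, 1, 0, 0, 0, 0, 1]

```text
clock: 23.88
eef_pos: [527.1, -272.0, 70.6]
eef_rot: [-3.141, -0.0, 1.388]
wrist_force: [-0.9, 0.4, -3.5]
finger_gap: 29.1
finger_force: 35.0
```

Call:
step_arm:
  series: [0, 0, -0.5, 0, 1, 0, 0, -0.5, 0, 1, 0, 0, 0, 0, 1]

```text
clock: 24.25
eef_pos: [527.1, -272.0, 69.7]
eef_rot: [3.142, 0.0, 1.388]
wrist_force: [0.0, 0.1, -1.4]
finger_gap: 28.6
finger_force: 35.0
```

Call:
step_arm:
  series: [0, 0, -0.4, 0, 1, 0, 0, 0, 0, 1]

```text
clock: 24.5
eef_pos: [527.1, -272.0, 69.7]
eef_rot: [3.141, 0.0, 1.388]
wrist_force: [-3.3, 1.8, 5.2]
finger_gap: 28.8
finger_force: 35.0
```

Touching the bench, so I'm releasing and retreating.

Call:
step_arm:
  series: [0, 0, 0.3, 0, 0.6, 0, 0, 0, 0, 0.5, 0, 0, 0, 0, 0.3, 0, 0, 0, 0, 0.3, 0, 0, 0, 0, 0.3, 0, 0, 20, 0, 0.3, 0, 0, 40, 0, 0.3, 0, 0, 40, 0, 0.3, 0, 0, 40, 0, 0.3, 0, 0, 10, 0, 0.3, 0, 0, 0, 0, 0.3, 0, 0, 0, 0, 0.3, 0, 0, 0, 0, 0.3]

```text
clock: 26.12
eef_pos: [526.9, -271.9, 218.3]
eef_rot: [-3.14, -0.001, 1.388]
wrist_force: [-0.3, 0.3, 0.4]
finger_gap: 66.1
finger_force: 0.0
```

```bash
python3 - <<'E'
from h import *
im,d,ci=grab('wrist'); P=cloud(d,ci,True)
Q=P.reshape(-1,3);Q=Q[np.isfinite(Q[:,2])]
q=Q[np.hypot(Q[:,0]-529,Q[:,1]+270)<40]
for n,lo,hi in(('top',80,90),('head',8,38)):
    k=q[(q[:,2]>lo)&(q[:,2]<hi)]; c,r=cv2.minEnclosingCircle(k[:,:2].astype(np.float32)); print(n,np.round(c,1),round(r,1),np.median(k[:,2]))
im,d,ci=grab('scene'); cv2.imwrite('pics/s6.png',cv2.resize(im[90:270,170:410],(800,600)))
E
```

```text
top [ 528.4 -271. ] 15.0 84.2985138338301
head [ 528.4 -271.1] 30.1 30.155136266008043
```

View pics/s6.png

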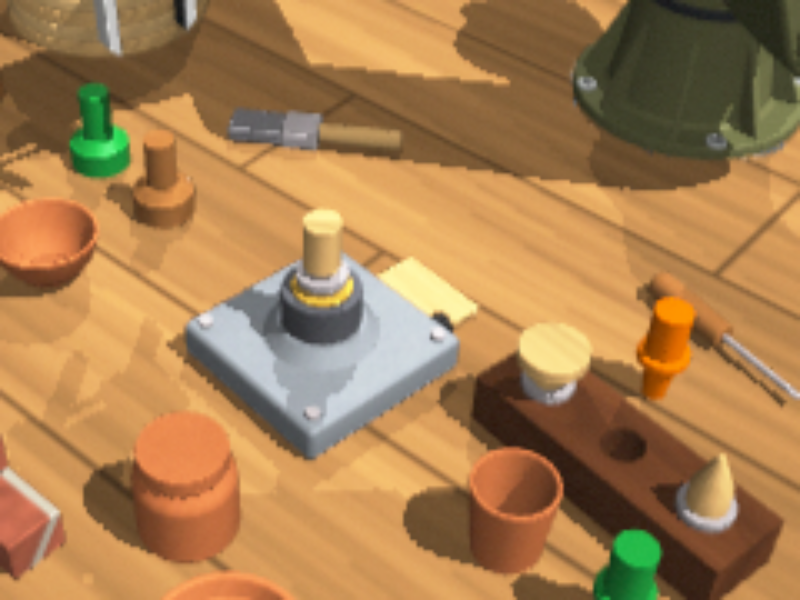

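The post stands upright at (322,245) with the flange on the nose. The pounder stands upright at (162,180), and everything else is in place.

```bash
python3 -c "
from cell import manip
print(manip.sign_off())"
```

```text
the job is handed in; nothing more can be done
None
```

The job is handed in: by camera and force readings, the post is locked upright with the sleeve home and the pounder stands back on the bench, about 26 s in; sign-off returned no verdict.

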